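# Seat a filter cube in the spring jig and hold it at the stop

### The arm

A 6-joint arm with a two-finger parallel gripper is mounted at the origin on a cart in front of the work surface, level with it; the furniture and walls round the work are solid. World frame = base frame: x ahead of the robot, y to its left, z up, the work surface at z = 0. Lengths are in m, angles in rad, forces in N, time in s.
With the tool pointing down it reaches from about 0.35 to 0.8 m from the base axis. Payload 7.3 kg.
Tool frame: the origin (TCP) lies at the very end of the fingers, on their centre line; the grasp point (between the pads) lies 19 mm behind it; z points along the fingers, y is the line along which they close (so a half turn about z gives the same grasp; the last joint's range is limited). The gripper opens to 85 mm and grips with 20 to 120 N. Pads are 22 mm wide; open, the fingers measure 114 mm over their backs; the gripper's body (76 mm by 85 mm) begins 54 mm behind the grasp point. The pads swing forward as they close: fully open they stand 13 mm farther back than shut.
Start: joints at [1.004, 0.342, 1.524, -0, 1.275, -0.146], TCP at [0.214, 0.479, 0.231] pointing down, gripper open.
Joint ranges: [-2.53, 2.53], [-0.77, 2.02], [0.04, 2.7], [-1, 4.14], [0.28, 2.66], [-3.11, 3.11]. Speed limits (rad/s): [2.57, 2.57, 3.14, 3.14, 3.14, 3.14].

### API

Orientations are given as a rotation vector (axis times angle).
In Python, from rig import env gives the robot as it stands. Calls block until the motion is done:
- env.move_to(position, orientation): joint-space move of the TCP to a pose.
- env.line_to(position, attitude=None, velocity=0.15, contact_N=None): straight line of the TCP; attitude=None keeps the orientation; velocity is the mean speed in m/s. With contact_N (N) it stops when the force on the tool has changed by that much, and returns True; else False.
- env.move_joints(angles): joint-space move.
- env.grip(opening): opening from 0.0 (shut) to 1.0 (fully open); the grip force is fixed at half the most; returns when the fingers have stopped.
- env.sleep(seconds).
- env.ik(position, orientation): joint angles nearest the present ones, or None.
- env.sense(): the state.
- env.grab_frame(name): name is "scene" or "side" or "wrist"; returns a dict with "color" (480x640x3 uint8, red, green, blue), "fovy" (degrees; the focal length in pixels is half the picture's height over the tangent of half this angle, whatever the lens; pixels are square), "cx", "cy" (the principal point, pixels), "T" (4x4, takes a point from camera to world coordinates). Camera axes: x right, y down, z forward; pixel columns grow to the right and rows downward; lengths in m; the calibration is good to about 2 mm. A picture is of the moment at which its call begins. There is no depth.
A pose or a line that the arm cannot do raises env.PlanningError and nothing moves.
- env.hand_in(): hands the job in; it is judged then, once.
Trained networks look in a picture, given as the dict that the camera call returned (one of the last four; its "shot" number tells which), for a name from the list of things; names that differ only in an ending like _2 or _b are one class to them, and where a whole thing is asked for, a point or a joint stands for the part that bears it (a point fixed in the world has none). Each returns a list of dicts, best first, with "confidence" (0 to 1); they miss things now and then, are a little off and sometimes report something else, mostly with a low value. They report only what shows in the picture. A call takes as long as a camera call. They do not tell look-alikes from the thing itself.
- env.masks_of(label, picture): "mask" (480x640 bool, what is visible of it) and "location" ([column, row] in pixels, amid what is visible of it).
- env.spot_point(label, picture): "location" ([column, row] in pixels: a listed point, or the origin of a listed thing).
The state is a dict: "time_s": time; "q": joint angles; "joint_velocities": joint speeds; "joint_efforts": joint torques, N m; "ee_pos": TCP position; "ee_rot": TCP orientation; "contact_force": force on the tool from outside, world axes, zero at the start; "ft_torque": the same for the moment, N m; "finger_gap": opening from 0.0 (shut) to 1.0 (fully open); "grip_force": force on a finger pad.
Only numpy, scipy, OpenCV 4.12 (cv2) and the standard library are available. Lean on these libraries where they do the work, as an engineer would, in place of code of your own. Each camera call takes 0.05 s, during which the arm holds its last target. There are 200 camera calls.

### The job

Stand the black filter cube, lens up, in the channel of the aluminium jig, in the bay before the brass sprung plunger, then swing the red turnbutton square across the channel over it. Then push the cube from behind along the channel against the plunger until it meets the two steel stops, and finish while still holding it pressed there with the fingers (let go, and the spring pushes it back). Press firmly enough that it clearly bears on the stops, without ramming it, and do not shift the loose cans and small box standing around.

Things in the scene. Friction and masses are not known exactly. Their poses are not given: they have to be found in the camera images.
- cube: loose black filter cube, 37 x 36 x 36 mm, 0.05 to 0.1 kg, standing on the bench with its round lens up. Origin at the centre of its underside, z up; its solid body reaches -16 to +19 mm in its x, -18 to +17 mm in its y and 33 mm up (lens ring to 36 mm). Any of its four sides may face the plunger.
- jig: jig fixed to the bench; place and yaw vary. Origin on the bench top, z up, x along the channel toward the plunger; jig positions below are in this frame, in mm. Aluminium base plate x -75..75, y -40..60, top at z 6. Two blue walls make a channel open above and to the rear (-x): x -40..28, inner faces y -20 and 20, outer -30 and 30, top z 18.
- stop: fixed end block of the channel; its frame is the jig's (same origin). Blue block x 34..60, y -28..28, top at z 24; before it two steel stop posts 9 wide at y -14 and +14, whose faces at x 30 are the hard stop, top at z 32.
- bay (a point): middle of the loading bay on the base plate, jig x -12, y 0, z 6. A cube here leaves 12 mm from its front to the plunger's nose and 24 mm to the stops, so it is later pushed about 24 mm. Fingers fore and aft of the cube fit if their tips stay above z 24; the low walls leave its sides free above z 18.
- plunger (a joint): travel (m) of the brass sprung plunger (10 mm diameter, along jig x, axis at z 18, top z 23): 0 = fully out, nose at jig x 18; grows as it is pressed in; 0.012 with its nose level with the stop faces (cube at the stop). Spring about 3 N as it begins to move, 7 N at the stop; friction can double the push needed, which rises steeply once at the stops.
- plunger_nose (a point): tip of the plunger's nose, moves with it; at rest in the jig at x 18, y 0, z 18.
- turnbutton (a joint): angle (rad) of the red turnbutton: 0 = parked, blade pointing to jig +x beside the channel; grows clockwise seen from above; 1.57 (end stop) = blade square across the channel, pointing to jig -y. Starts at 0 to 0.35 and stays where it is left (friction 0.03 N m). Blade 16 wide, 5 thick, z 47..52, clear above a cube standing in the channel.
- turnbutton_pin (a point): top centre of the black upright finger pin (12 mm diameter, from the blade's top at z 52 to z 68.5) on the turnbutton, 62 from the pivot; this point is at z 68.5 and moves with the turnbutton.
- turnbutton_pivot (a point): pivot axis of the turnbutton at the blade's top, jig x 0, y 44, z 52. The pillar below it is 12 mm thick (foot 20 mm) and 47 mm tall.
- eyepiece_can: loose black screw can, 37 diameter x 46 mm, a bystander; origin at the centre of its underside.
- coverslip_box: loose small white box with a blue lid, 30 x 30 x 20 mm, a bystander; origin at the centre of its underside.
- objective_can: loose clear-white screw can, 34 diameter x 58 mm, a bystander; origin at the centre of its underside.
Mind the look-alikes: they are no part of the job. Of the things that look like the jig, the larger one is meant.

How it is judged:
On the way, in this order (a step that is already met when the one before it is completed fails the run):
1. the cube stands upright on the base plate in the channel's bay, the plunger out (pressed less than 5 mm) and the turnbutton still aside (below 0.7 rad) (y of cube in the frame of jig between -0.006 and 0.006 m and z of cube in the frame of jig between 0.003 and 0.0095 m and angle between cube's own z axis and vertical below 0.12 rad and x of cube in the frame of jig between -0.035 and 0.009 m and value of joint plunger below 0.005 m and value of joint turnbutton below 0.7 rad), for 0.2 s.
2. the turnbutton lies across the channel over the cube (above 1.35 rad), the cube still standing in the bay with the plunger out (y of cube in the frame of jig between -0.006 and 0.006 m and z of cube in the frame of jig between 0.003 and 0.0095 m and angle between cube's own z axis and vertical below 0.12 rad and x of cube in the frame of jig between -0.035 and 0.009 m and value of joint plunger below 0.005 m and value of joint turnbutton above 1.35 rad), for 0.2 s.
At the end, for the whole second after the job is handed in: Still held: the fingers press the cube (over 3 N); it stands upright (tilt under 0.12 rad) within 6 mm of the channel axis, at rest, has pushed the plunger in over 10.8 mm and bears on the steel stops with 1 to 35 N; the turnbutton lies across (over 1.35 rad) (y of cube in the frame of jig between -0.006 and 0.006 m and z of cube in the frame of jig between 0.003 and 0.0095 m and angle between cube's own z axis and vertical below 0.12 rad and value of joint plunger above 0.0108 m and value of joint turnbutton above 1.35 rad and contact force between cube and stop between 1 and 35 N and contact force between the fingers and cube above 3 N and linear speed of cube below 0.01 m/s); the arm keeps its last pose, push and grip.
It fails at once if the cube is rammed against the stops (above 45 N) (contact force between cube and stop above 45 N).
It fails at once if the eyepiece can is shifted by more than 15 mm (distance of eyepiece_can from where it was at the start of the episode above 0.015 m).
It fails at once if the coverslip box is shifted by more than 15 mm (distance of coverslip_box from where it was at the start of the episode above 0.015 m).
It fails at once if the objective can is shifted by more than 15 mm (distance of objective_can from where it was at the start of the episode above 0.015 m).
It also fails if it takes over 67 s, if anything falls off the work surface, if the arm or the gripper's body presses on something with over 40 N, if the wrist force passes 120 N, or if a joint passes its speed limit or range.

## Working session

There is one attempt and no reset: what is moved stays moved. The work goes in short steps, each a Python script; the robot and the scene stay as the last script left them, time stands still between calls to the robot, and variables do not carry over. Pictures are saved under pics/ and viewed, at most 10 in all, crops included, and the job is handed in when it is done.

```bash
ls; mkdir -p pics; cat > h.py <<'E'
import numpy as np, cv2
from rig import env
from scipy.spatial.transform import Rotation as R
def ray(f,px):
    fl=240/np.tan(np.radians(f["fovy"])/2); T=np.array(f["T"])
    d=T[:3,:3]@np.array([(px[0]-f["cx"])/fl,(px[1]-f["cy"])/fl,1]); return T[:3,3],d
def atz(f,px,z):
    o,d=ray(f,px); return o+d*(z-o[2])/d[2]
def proj(f,p):
    fl=240/np.tan(np.radians(f["fovy"])/2); T=np.array(f["T"])
    c=T[:3,:3].T@(np.array(p)-T[:3,3]); return np.array([f["cx"]+fl*c[0]/c[2],f["cy"]+fl*c[1]/c[2]])
def save(f,n): cv2.imwrite("pics/"+n,cv2.cvtColor(f["color"],cv2.COLOR_RGB2BGR))
def down(yaw):  # tool z down, tool y axis at world angle yaw
    y=np.array([np.cos(yaw),np.sin(yaw),0]);z=np.array([0,0,-1.]);x=np.cross(y,z)
    return R.from_matrix(np.c_[x,y,z]).as_rotvec()
E
python3 - <<'E'
from h import *
np.set_printoptions(precision=3,suppress=True)
zs=dict(cube=0,jig=0,bay=.006,plunger_nose=.018,turnbutton_pin=.0685,turnbutton_pivot=.052,eyepiece_can=0,coverslip_box=0,objective_can=0)
for c in ["scene","side"]:
    f=env.grab_frame(c); save(f,c+"0.png"); print(c,np.array(f["T"])[:3,3])
    for n,z in zs.items():
        for d in env.spot_point(n,f)[:3]: print(n,round(d["confidence"],2),np.array(d["location"]),atz(f,d["location"],z))
print(env.sense()["time_s"],env.sense()["ee_rot"])
E
```

```text
pics
scene [-0.189 -0.553  0.506]
cube 0.67 [363.2 311. ] [ 0.484 -0.121  0.   ]
cube 0.59 [272.6 250.4] [0.549 0.124 0.   ]
jig 0.92 [279.5 250.4] [0.557 0.114 0.   ]
jig 0.78 [227.6 305.4] [0.364 0.052 0.   ]
jig 0.16 [227.  225.5] [0.573 0.268 0.   ]
bay 0.87 [273.3 247.8] [0.549 0.122 0.006]
bay 0.61 [226.6 302.2] [0.363 0.052 0.006]
bay 0.18 [363.9 312. ] [ 0.474 -0.129  0.006]
plunger_nose 0.48 [276.3 238. ] [0.565 0.129 0.018]
plunger_nose 0.37 [232.  292.5] [0.375 0.052 0.018]
turnbutton_pin 0.71 [219.1 258.7] [0.376 0.077 0.069]
turnbutton_pin 0.6 [276.4 198.9] [0.616 0.172 0.069]
turnbutton_pin 0.55 [361.2 311. ] [ 0.391 -0.177  0.069]
turnbutton_pivot 0.65 [256.7 213.6] [0.568 0.179 0.052]
turnbutton_pivot 0.59 [208.9 276.5] [0.347 0.071 0.052]
eyepiece_can 0.69 [474.5 291.6] [ 0.647 -0.229  0.   ]
coverslip_box 0.59 [227.7 223.9] [0.58  0.272 0.   ]
objective_can 0.72 [387.6 254.9] [ 0.668 -0.049  0.   ]
side [0.259 0.864 0.453]
cube 0.91 [354.2 237.8] [ 0.492 -0.124  0.   ]
cube 0.68 [279.5 276.7] [0.588 0.095 0.   ]
jig 0.88 [393.5 283.9] [0.37  0.064 0.   ]
jig 0.73 [285.  290.6] [0.559 0.142 0.   ]
bay 0.77 [394.8 278.9] [0.37  0.055 0.006]
plunger_nose 0.46 [275. 276.] [0.584 0.125 0.018]
turnbutton_pin 0.88 [245.3 258.9] [0.622 0.166 0.069]
turnbutton_pin 0.64 [371.7 269.2] [0.397 0.145 0.068]
turnbutton_pivot 0.7 [278.7 273.3] [0.556 0.172 0.052]
turnbutton_pivot 0.61 [273.2 275.9] [0.562 0.183 0.052]
turnbutton_pivot 0.44 [394.2 273. ] [0.363 0.117 0.052]
eyepiece_can 0.82 [301.4 212.5] [ 0.662 -0.245  0.   ]
eyepiece_can 0.53 [275.5 276.2] [ 0.597  0.095 -0.   ]
coverslip_box 0.79 [243.3 325.7] [0.584 0.266 0.   ]
coverslip_box 0.32 [355.6 234. ] [ 0.494 -0.146  0.   ]
objective_can 0.85 [268.9 246.1] [ 0.663 -0.031  0.   ]
1.0 [0.656 3.072 0.   ]
```

```bash
python3 - <<'E'
import cv2,numpy as np
a=cv2.imread("pics/scene0.png")[170:350,180:500];b=cv2.imread("pics/side0.png")[190:350,220:440]
a=cv2.resize(a,(533,300),interpolation=cv2.INTER_CUBIC)
a=cv2.imread("pics/scene0.png")[170:350,180:500];a=cv2.resize(a,None,fx=1.66,fy=1.66,interpolation=cv2.INTER_CUBIC)[:300]
b=cv2.resize(b,None,fx=1.85,fy=1.85,interpolation=cv2.INTER_CUBIC)[:300]
c=np.zeros((600,540,3),np.uint8);c[:a.shape[0],:a.shape[1]]=a;c[300:300+b.shape[0],:b.shape[1]]=b
cv2.imwrite("pics/crop0.png",c)
E
```

```text
(no output)
```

View pics/crop0.png

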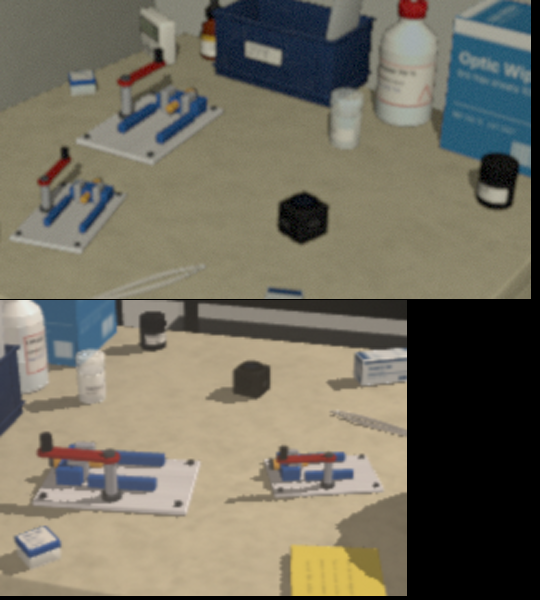

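Larger jig: scene (279,250), side (285,290). The smaller look-alike is at scene (227,305), side (393,284). The larger one is meant, and the crop confirms the size difference. The cube is at scene (363,305). Next I look from near with the wrist camera.

```bash
python3 - <<'E'
from h import *
np.set_printoptions(precision=4,suppress=True)
zs=dict(jig=0,bay=.006,plunger_nose=.018,turnbutton_pin=.0685,turnbutton_pivot=.052)
y0=R.from_rotvec(env.sense()["ee_rot"]).as_matrix()[:,1];print("tool y",y0)
ims=[]
for nm,p,yaw,z in [("j",[.52,.12,.27],np.pi/2,zs),("c",[.46,-.122,.25],np.pi/2,dict(cube=0))]:
    try: env.move_to(p,down(yaw))
    except env.PlanningError as e: print(e); env.move_to(p,down(yaw-np.pi))
    f=env.grab_frame("wrist"); save(f,f"w_{nm}.png"); ims.append(f["color"]); print(np.array(f["T"])[:3],f["fovy"],env.sense()["q"])
    np.savez(f"w_{nm}.npz",**{k:f[k] for k in("T","fovy","cx","cy","color")})
    for n,zz in z.items():
        for d in env.spot_point(n,f)[:3]: print(n,round(d["confidence"],2),np.array(d["location"]),atz(f,d["location"],zz))
print(env.sense()["time_s"])
im=np.vstack([cv2.resize(i,(400,300)) for i in ims]);cv2.imwrite("pics/w0.png",im[:,:,::-1])
E
```

```text
tool y [0.4085 0.9128 0.0001]
[[-0.001   0.9539  0.3001  0.4443]
 [ 1.      0.0008  0.0006  0.1196]
 [ 0.0004  0.3001 -0.9539  0.4119]] 61.546411081665546 [ 0.0847  0.3308  1.4324  0.0002  1.3786 -1.4872]
jig 0.86 [248.6  29.1] [0.372  0.0626 0.    ]
jig 0.78 [321.3 227.9] [0.5624 0.1313 0.    ]
bay 0.77 [242.5  22. ] [0.3673 0.0582 0.006 ]
bay 0.68 [317.  221.1] [0.5533 0.1266 0.006 ]
bay 0.26 [168. 321.] [ 0.6701 -0.0409  0.006 ]
plunger_nose 0.55 [252.4  42.7] [0.3861 0.068  0.018 ]
plunger_nose 0.53 [321.1 247.4] [0.5782 0.1308 0.018 ]
turnbutton_pin 0.71 [374.1 305.1] [0.6184 0.1798 0.0685]
turnbutton_pivot 0.95 [368.9 236.1] [0.5554 0.1744 0.052 ]
turnbutton_pivot 0.81 [279.3   8.2] [0.3662 0.0949 0.052 ]
[[-0.0005  0.9537  0.3008  0.3849]
 [ 1.      0.0004  0.0005 -0.1224]
 [ 0.0004  0.3008 -0.9537  0.3921]] 61.546411081665546 [-0.4184  0.2366  1.6192  0.0004  1.2855 -1.9906]
cube 0.64 [314.1 218.8] [ 0.4881 -0.1187  0.    ]
4.1083
```

View pics/w0.png

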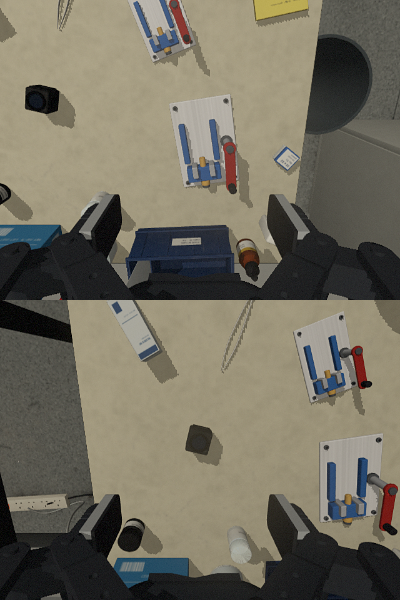

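```bash
cat > fit.py <<'E'
from h import *
from scipy.optimize import minimize
from scipy.spatial import ConvexHull
def load(n): return dict(np.load(n))
def boxes_mask(f,bx,p,S=4):
    m=np.zeros((480*S,640*S),np.uint8); c,s=np.cos(p[2]),np.sin(p[2])
    for x0,x1,y0,y1,z0,z1 in bx:
        P=[proj(f,[p[0]+c*x-s*y,p[1]+s*x+c*y,z]) for x in(x0,x1) for y in(y0,y1) for z in(z0,z1)]
        h=cv2.convexHull((np.array(P)*S).astype(np.float32)); cv2.fillConvexPoly(m,h.astype(np.int32),255)
    return cv2.resize(m,(640,480),interpolation=cv2.INTER_AREA)/255.
def fit(f,bx,obs,p0):
    def cost(p): m=boxes_mask(f,bx,p); return 1-np.minimum(m,obs).sum()/np.maximum(m,obs).sum()
    best=None
    for dy in (-.3,0,.3):
        sx=np.array(p0)+[0,0,dy]
        r=minimize(cost,sx,method="Nelder-Mead",options=dict(initial_simplex=[sx,sx+[.006,0,0],sx+[0,.006,0],sx+[0,0,.15]],xatol=1e-5,fatol=1e-5))
        if best is None or r.fun<best.fun: best=r
    return best
JB=np.array([[-40,28,-30,-20,6,18],[-40,28,20,30,6,18],[34,60,-28,28,6,24]])*1e-3
CB=np.array([[-17.5,17.5,-17.5,17.5,0,33]])*1e-3
def near(f,p,r):
    u=proj(f,p); yy,xx=np.mgrid[:480,:640]; return np.hypot(xx-u[0],yy-u[1])<r
def blue(f):
    h=cv2.cvtColor(f["color"],cv2.COLOR_RGB2HSV); return (h[...,0]>100)&(h[...,0]<130)&(h[...,1]>110)
E
python3 - <<'E'
from fit import *
np.set_printoptions(precision=4,suppress=True)
f=load("w_j.npz"); o=blue(f)&near(f,[.56,.127,0],75)
rj=fit(f,JB,o.astype(float),[.56,.127,0]); print("jig",rj.x,rj.fun,o.sum())
g=load("w_c.npz"); v=g["color"].max(2); near_=near(g,[.488,-.119,.016],35)
print(np.percentile(v[near_],[5,20,35,50,70]))
o2=(v<75)&near_
rc=fit(g,CB,o2.astype(float),[.488,-.119,.3]); print("cube",rc.x,rc.fun,o2.sum())
fl={}
for f_,bx,r,c in((f,JB,rj,(230,120,470,320)),(g,CB,rc,(270,170,390,260))):
    im=f_["color"][:,:,::-1].copy(); m=(boxes_mask(f_,bx,r.x)>.5).astype(np.uint8)
    cs,_=cv2.findContours(m,0,1); 
    S=3; x0,y0,x1,y1=c; im=cv2.resize(im[y0:y1,x0:x1],None,fx=S*(1 if bx is JB else 1.5),fy=S*(1 if bx is JB else 1.5))
    S=S*(1 if bx is JB else 1.5)
    for k in cs: cv2.polylines(im,[((k-[x0,y0]+.5)*S).astype(np.int32)],1,(0,255,0),1)
    fl[len(fl)]=im
w=max(i.shape[1] for i in fl.values()); print([i.shape for i in fl.values()])
cv2.imwrite("pics/fit.png",cv2.resize(np.vstack([cv2.copyMakeBorder(i,0,0,0,w-i.shape[1],0) for i in fl.values()]),None,fx=.59,fy=.59))
E
```

```text
jig [0.5646 0.13   0.1462] 0.39202997275204354 1820
[ 45.  50.  55. 112. 154.]
cube [ 0.4877 -0.1151 -0.2123] 0.05830750728525824 1600
[(600, 720, 3), (405, 540, 3)]
```

View pics/fit.png

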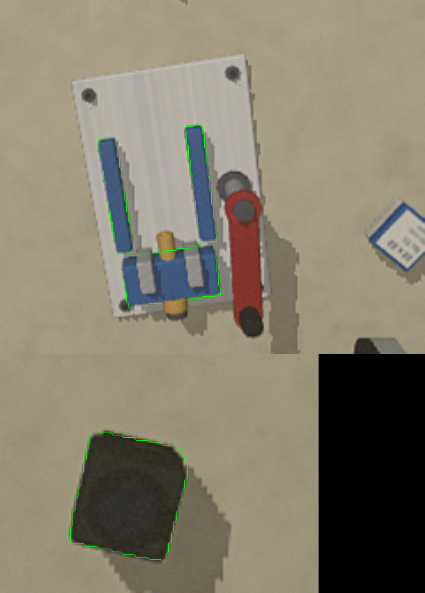

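The overlay fits the larger jig's walls and stop block, and the plate outline agrees with the model. The cube outline matches too. So the jig is at (0.565, 0.130) with yaw 0.146, and the cube body is at (0.488, -0.115) with yaw -0.21. Next: grasp the cube across the channel direction, hover, and re-measure the jig.

```bash
python3 - <<'E'
from fit import *
np.set_printoptions(precision=4,suppress=True)
c=[.4877,-.1151]; o=down(-.2123+np.pi/2)
env.move_to([*c,.08],o); env.line_to([*c,.015],velocity=.1,contact_N=15)
env.grip(0); s=env.sense(); print("gap",s["finger_gap"],s["grip_force"],s["ee_pos"])
env.line_to([*c,.13],velocity=.2)
J=np.array([.5646,.130]); a=.1462; u=np.array([np.cos(a),np.sin(a)])
p=J-.05*u
env.move_to([*p,.16],down(a+np.pi/2))
s=env.sense(); print("gap",s["finger_gap"],s["grip_force"],s["time_s"],s["contact_force"])
f=env.grab_frame("wrist"); save(f,"hover.png"); np.savez("hover.npz",**{k:f[k] for k in("T","fovy","cx","cy","color")})
for n in ("scene","side"):
    g=env.grab_frame(n); np.savez(n+".npz",**{k:g[k] for k in("T","fovy","cx","cy","color")})
    ob=blue(g)&near(g,[.565,.13,0],50); r=fit(g,JB,ob.astype(float),[.5646,.13,.146]); print(n,r.x,r.fun)
for n,z in dict(turnbutton_pin=.0685,turnbutton_pivot=.052,plunger_nose=.018,jig=0).items():
    for d in env.spot_point(n,f)[:2]: print(n,round(d["confidence"],2),atz(f,d["location"],z))
ob=blue(f)&near(f,[.565,.13,0],130); r=fit(f,JB,ob.astype(float),[.5646,.13,.146]); print("wrist",r.x,r.fun)
E
```

```text
gap 0.3940395625535947 60.18435716629028 [ 0.4882 -0.1152  0.0157]
gap 0.3933386092865239 59.54575002193451 7.8417 [-0.1404 -0.212  -0.2027]
scene [0.5605 0.1253 0.2208] 0.5830483995858673
side [0.5662 0.1185 0.2966] 0.8788611923760632
turnbutton_pin 0.57 [0.6171 0.1784 0.0685]
turnbutton_pin 0.57 [0.4062 0.1087 0.0685]
turnbutton_pivot 0.86 [0.5546 0.1736 0.052 ]
plunger_nose 0.71 [0.3862 0.0691 0.018 ]
wrist [0.5646 0.1301 0.1485] 0.8840713271126702
```

View pics/hover.png

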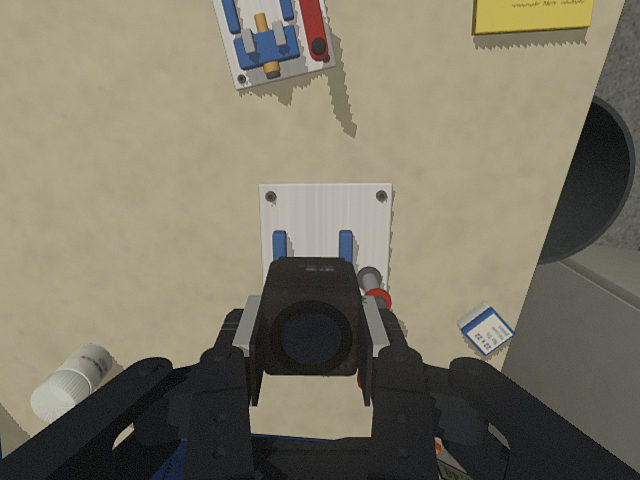

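Hover view: the cube is held square (270–355, 258–375), with the walls behind it at columns 273–286 and 339–353. I check the lateral estimate numerically, then place.

```bash
python3 - <<'E'
from fit import *
np.set_printoptions(precision=2,suppress=True)
f=load("hover.npz"); b=blue(f)
J=np.array([.5646,.130]); a=.1462; c,s=np.cos(a),np.sin(a)
W=lambda x,y,z:[J[0]+c*x-s*y,J[1]+s*x+c*y,z]
for row in (236,244,252):
    xs=np.where(b[row,260:370])[0]+260; g=np.where(np.diff(xs)>10)[0]; 
    print(row,xs[0],xs[g],xs[g+1],xs[-1])
for y in (-.03,-.02,.02,.03): print(y,[proj(f,W(x,y,.018)) for x in(-.04,-.035,-.03)])
print("plate corners",[proj(f,W(-.075,y,.006)) for y in(-.04,.06)])
# cube body bottom rear corners at held pose
e=np.array([J[0]-.05*c,J[1]-.05*s])
print("cube top rear",[proj(f,[e[0]-.0175*c-s*y,e[1]-.0175*s+c*y,.145+.033]) for y in(-.0175,.0175)])
print(env.sense()["ee_pos"])
E
```

```text
236 273 [282] [340] 352
244 273 [283] [340] 351
252 274 [284] [340] 351
-0.03 [array([272.57, 234.45]), array([272.76, 240.94]), array([272.96, 247.36])]
-0.02 [array([286.19, 234.45]), array([286.31, 240.93]), array([286.44, 247.35])]
0.02 [array([340.67, 234.42]), array([340.52, 240.91]), array([340.38, 247.33])]
0.03 [array([354.29, 234.41]), array([354.08, 240.9 ]), array([353.86, 247.32])]
plate corners [array([259.1 , 184.27]), array([394.85, 184.19])]
cube top rear [array([264.33, 294.36]), array([368.83, 294.31])]
[0.52 0.12 0.16]
```

```bash
python3 - <<'E'
from fit import *
np.set_printoptions(precision=4,suppress=True)
J=np.array([.5646,.130]); a=.1462; u=np.array([np.cos(a),np.sin(a)])
p=J-.020*u; o=down(a+np.pi/2)
env.move_to([*p,.11],o); env.line_to([*p,.05],o,velocity=.1)
hit=env.line_to([*p,.0205],o,velocity=.04,contact_N=6); s=env.sense(); print(hit,s["ee_pos"],s["contact_force"])
if s["ee_pos"][2]<.0245:
    env.grip(s["finger_gap"]+.09); env.sleep(.3); s=env.sense(); print(s["finger_gap"],s["contact_force"])
    env.line_to([*p,.13],velocity=.15)
    q=J-.06*u
    env.move_to([*q,.2],o); f=env.grab_frame("wrist"); save(f,"placed.png"); np.savez("placed.npz",**{k:f[k] for k in("T","fovy","cx","cy","color")})
    for n,z in dict(turnbutton_pin=.0685,turnbutton_pivot=.052,plunger_nose=.018,cube=.006).items():
        for d in env.spot_point(n,f)[:2]: print(n,round(d["confidence"],2),d["location"],atz(f,d["location"],z))
print(env.sense()["time_s"])
E
```

```text
True [0.5443 0.127  0.0216] [-0.8329 -0.6596  4.9734]
0.4851470342783525 [-0.0688 -0.1396  0.228 ]
turnbutton_pin 0.81 [362.7, 369.3] [0.6174 0.1784 0.0685]
turnbutton_pin 0.67 [316.2, 69.1] [0.4049 0.1089 0.0685]
turnbutton_pivot 0.96 [300.4, 3.0] [0.3662 0.093  0.052 ]
turnbutton_pivot 0.69 [367.7, 292.0] [0.5581 0.1734 0.052 ]
plunger_nose 0.74 [312.0, 289.8] [0.5782 0.1321 0.018 ]
plunger_nose 0.68 [266.3, 39.1] [0.3854 0.0698 0.018 ]
cube 0.72 [309.4, 247.9] [0.5441 0.1248 0.006 ]
12.05
```

```bash
python3 - <<'E'
from fit import *
np.set_printoptions(precision=3,suppress=True)
f=load("w_j.npz")
for nm,px in (("bin front",(220,368)),("bin front r",(372,368)),("bottle",(395,385)),("bottle base",(402,440))):
    print(nm,[atz(f,px,z) for z in (0,.06,.1)])
g=load("scene.npz"); print("scene bin bottom",atz(g,(180+340/1.66,170+100/1.66),0),atz(g,(180+217/1.66,170+65/1.66),0),"bottle",atz(g,(180+208/1.66,170+60/1.66),0))
E
```

```text
bin front [array([0.736, 0.012, 0.   ]), array([0.694, 0.028, 0.06 ]), array([0.665, 0.038, 0.1  ])]
bin front r [array([0.736, 0.193, 0.   ]), array([0.694, 0.183, 0.06 ]), array([0.665, 0.175, 0.1  ])]
bottle [array([0.76 , 0.222, 0.   ]), array([0.714, 0.207, 0.06 ]), array([0.683, 0.197, 0.1  ])]
bottle base [array([ 0.843,  0.236, -0.   ]), array([0.785, 0.219, 0.06 ]), array([0.746, 0.208, 0.1  ])]
scene bin bottom [0.755 0.012 0.   ] [0.745 0.191 0.   ] bottle [0.75  0.211 0.   ]
```

View pics/placed.png

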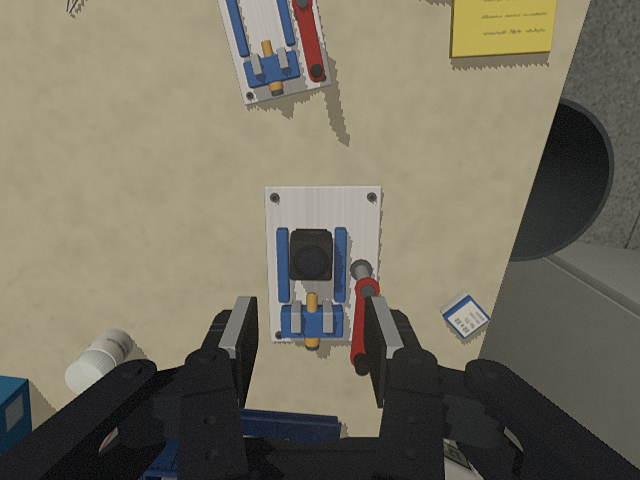

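The picture shows the cube upright, lens up, in the channel at (311,255), with the pin at (362,362) still parked. Next I swing the turnbutton with closed fingers.

```bash
python3 - <<'E'
from fit import *
np.set_printoptions(precision=4,suppress=True)
J=np.array([.5646,.130]); a=.1462; c,s_=np.cos(a),np.sin(a); M=np.array([[c,-s_],[s_,c]])
o=down(a+np.pi/2)
def fp(t,extra=0):
    d=.006+.0145*abs(np.cos(t))+.011*abs(np.sin(t))+extra
    j=np.array([0,.044])+.060*np.array([np.cos(t),-np.sin(t)])+d*np.array([np.sin(t),np.cos(t)])
    return J+M@j
env.grip(0)
p=fp(.06,.012); env.move_to([*p,.11],o); env.line_to([*p,.057],o,velocity=.12,contact_N=8)
for t in np.arange(.15,1.5,.15): env.line_to([*fp(t),.057],o,velocity=.1)
h=env.line_to([*fp(1.60,-.003),.057],o,velocity=.03,contact_N=4)
s=env.sense(); print(h,M.T@(s["ee_pos"][:2]-J),s["contact_force"])
p=s["ee_pos"][:2]+M@np.array([.006,0]); env.line_to([*p,.057],o); env.line_to([*p,.12],o)
env.move_to([*(J-.075*M[:,0]),.2],o)
f=env.grab_frame("wrist"); save(f,"swung.png"); np.savez("swung.npz",**{k:f[k] for k in("T","fovy","cx","cy","color")})
for n,z in dict(turnbutton_pin=.0685,turnbutton_pivot=.052,plunger_nose=.018,cube=.006).items():
    for d in env.spot_point(n,f)[:2]:
        w=atz(f,d["location"],z); print(n,round(d["confidence"],2),d["location"],"jig",M.T@(w[:2]-J))
print(env.sense()["time_s"])
E
```

```text
True [ 0.015  -0.0158] [3.3312 1.0148 1.1035]
turnbutton_pin 0.89 [288.9, 319.9] jig [ 0.     -0.0175]
turnbutton_pin 0.86 [317.6, 93.3] jig [-0.1618  0.0033]
turnbutton_pivot 0.77 [367.7, 308.5] jig [-0.0011  0.0444]
turnbutton_pivot 0.77 [303.4, 25.4] jig [-0.2038 -0.0058]
plunger_nose 0.54 [265.6, 61.7] jig [-0.1858 -0.0344]
cube 0.8 [312.6, 264.7] jig [-0.0205  0.0007]
18.4
```

View pics/swung.png

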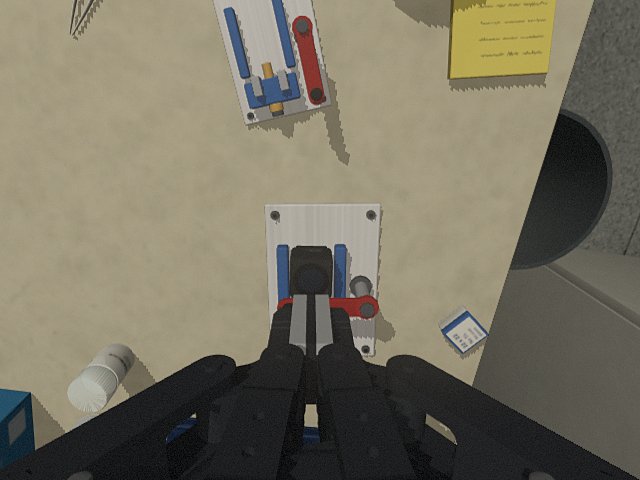

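The blade lies square across (pin at (289,320), jig (0,-17.5)), and the cube is still in the bay. Now I push with the fingers tilted 20° so they stay clear of the blade.

```bash
python3 - <<'E'
from fit import *
np.set_printoptions(precision=4,suppress=True)
J=np.array([.5646,.130]); a=.1462; c,s_=np.cos(a),np.sin(a); M=np.array([[c,-s_],[s_,c]])
b=np.radians(20); X=np.array([c,s_,0]);Y=np.array([-s_,c,0]);Z=np.array([np.sin(b)*c,np.sin(b)*s_,-np.cos(b)])
o=R.from_matrix(np.c_[np.cross(Y,Z),Y,Z]).as_rotvec()
P=lambda x,z:[*(J+x*M[:,0]),z]
env.move_to(P(-.085,.12),o); env.line_to(P(-.063,.017),o,velocity=.12,contact_N=8)
env.sleep(.2); F0=env.sense()["contact_force"]
F=lambda:-(env.sense()["contact_force"]-F0)@X
h=env.line_to(P(-.036,.017),o,velocity=.05,contact_N=15); print("a",h,F(),F0)
if not h:
    x=-.036
    while x<-.006:
        f=F(); 
        if f>18: break
        x+=.001 if x<-.019 and f<10 else .0003
        env.line_to(P(x,.017),o,velocity=.015)
        print(round(x,4),round(F(),1),end="; ")
env.sleep(.5); s=env.sense(); print("\n",M.T@(s["ee_pos"][:2]-J),s["ee_pos"][2],F(),s["contact_force"],s["time_s"])
f=env.grab_frame("wrist"); save(f,"push_w.png")
g=env.grab_frame("side"); cv2.imwrite("pics/push.png",np.vstack([cv2.resize(f["color"],(400,300)),cv2.resize(g["color"][210:350,200:387],(400,300))])[:,:,::-1])
E
```

```text
Traceback (most recent call last):
rig.PlanningError: the arm cannot follow that straight line within its joint ranges
```

```bash
cat > push.py <<'E'
from fit import *
np.set_printoptions(precision=4,suppress=True)
J=np.array([.5646,.130]); a=.1462; c,s_=np.cos(a),np.sin(a); M=np.array([[c,-s_],[s_,c]])
X=np.array([c,s_,0]);Y=np.array([-s_,c,0])
def tilt(deg,sg=1):
    b=np.radians(deg); Z=np.array([np.sin(b)*c,np.sin(b)*s_,-np.cos(b)])
    return R.from_matrix(np.c_[np.cross(sg*Y,Z),sg*Y,Z]).as_rotvec()
P=lambda x,z:[*(J+x*M[:,0]),z]
E
python3 - <<'E'
from push import *
print(env.sense()["q"],env.sense()["time_s"])
for d in (10,15,20):
  for sg in (1,-1):
    for x,z in ((-.085,.12),(-.063,.017),(-.015,.017),(-.015,.025)):
        print(d,sg,x,z,env.ik(P(x,z),tilt(d,sg)))
E
```

```text
[ 0.0676  0.2761  2.0536  0.0599  0.4642 -1.698 ] 19.1167
10 1 -0.085 0.12 [ 0.0773  0.3332  1.909   0.018   0.7254 -1.6521]
10 1 -0.063 0.017 [ 0.0806  0.5454  1.944   0.0247  0.4782 -1.6573]
10 1 -0.015 0.017 [ 0.0869  0.602   1.8119  0.0196  0.5536 -1.6459]
10 1 -0.015 0.025 [ 0.0869  0.5882  1.8072  0.019   0.5721 -1.6452]
10 -1 -0.085 0.12 [0.0773 0.3332 1.909  0.018  0.7254 1.4895]
10 -1 -0.063 0.017 [0.0806 0.5454 1.944  0.0247 0.4782 1.4843]
10 -1 -0.015 0.017 [0.0869 0.602  1.8119 0.0196 0.5536 1.4957]
10 -1 -0.015 0.025 [0.0869 0.5882 1.8072 0.019  0.5721 1.4964]
15 1 -0.085 0.12 [ 0.0728  0.3012  1.9827  0.0338  0.5969 -1.6696]
15 1 -0.063 0.017 [ 0.0766  0.5276  2.019   0.0549  0.3342 -1.6899]
15 1 -0.015 0.017 [ 0.0836  0.5811  1.8893  0.0406  0.4101 -1.6686]
15 1 -0.015 0.025 [ 0.0836  0.5663  1.8847  0.0389  0.4295 -1.6667]
15 -1 -0.085 0.12 [0.0728 0.3012 1.9827 0.0338 0.5969 1.472 ]
15 -1 -0.063 0.017 [0.0766 0.5276 2.019  0.0549 0.3342 1.4516]
15 -1 -0.015 0.017 [0.0836 0.5811 1.8893 0.0406 0.4101 1.473 ]
15 -1 -0.015 0.025 [0.0836 0.5663 1.8847 0.0389 0.4295 1.4749]
20 1 -0.085 0.12 [ 0.0678  0.2754  2.0563  0.0601  0.4625 -1.6983]
20 1 -0.063 0.017 None
20 1 -0.015 0.017 None
20 1 -0.015 0.025 None
20 -1 -0.085 0.12 [0.0678 0.2754 2.0563 0.0601 0.4625 1.4433]
20 -1 -0.063 0.017 None
20 -1 -0.015 0.017 None
20 -1 -0.015 0.025 None
```

```bash
python3 - <<'E'
from push import *
o=tilt(14)
env.move_to(P(-.085,.12),o); env.line_to(P(-.063,.017),o,velocity=.12,contact_N=8)
env.sleep(.2); F0=env.sense()["contact_force"]
F=lambda:-(env.sense()["contact_force"]-F0)@X
h=env.line_to(P(-.036,.017),o,velocity=.05,contact_N=15); print("a",h,F(),F0)
if not h:
    x=-.036
    while x<-.006:
        f=F()
        if f>18: break
        x+=.001 if x<-.019 and f<10 else .0003
        env.line_to(P(x,.017),o,velocity=.015)
        print(round(x,4),round(F(),1),end="; ")
env.sleep(.5); s=env.sense(); print("\n",M.T@(s["ee_pos"][:2]-J),s["ee_pos"][2],F(),s["contact_force"],s["time_s"])
f=env.grab_frame("wrist"); save(f,"push_w.png")
g=env.grab_frame("side"); cv2.imwrite("pics/push.png",np.vstack([cv2.resize(f["color"],(400,300)),cv2.resize(g["color"][210:350,200:387],(400,300))])[:,:,::-1])
for d in env.spot_point("turnbutton_pin",f)[:2]+env.spot_point("turnbutton_pin",g)[:2]: print(d)
E
```

```text
a False -0.937861607107455 [-0.494  -0.4612 -0.5533]
-0.035 -1.3; -0.034 -0.0; -0.033 -0.1; -0.032 -0.0; -0.031 0.4; -0.03 -0.6; -0.029 -0.3; -0.028 0.9; -0.027 5.5; -0.026 7.4; -0.025 7.1; -0.024 6.9; -0.023 7.6; -0.022 8.8; -0.021 8.3; -0.02 9.6; -0.019 9.3; -0.0187 11.0; -0.0184 11.4; -0.0181 11.3; -0.0178 12.4; -0.0175 11.6; -0.0172 13.0; -0.0169 12.0; -0.0166 13.1; -0.0163 12.3; -0.016 13.2; -0.0157 13.7; -0.0154 11.1; -0.0151 12.6; -0.0148 14.6; -0.0145 12.8; -0.0142 13.9; -0.0139 15.7; -0.0136 13.2; -0.0133 15.0; -0.013 14.8; -0.0127 15.1; -0.0124 15.5; -0.0121 16.3; -0.0118 16.8; -0.0115 16.6; -0.0112 19.2; 
 [-0.0163  0.0004] 0.015968157886915253 19.022454284891868 [-19.3264  -3.1451  14.8235] 32.5583
{'location': [287.6, 251.1], 'confidence': 0.77}
{'location': [372.0, 267.4], 'confidence': 0.64}
```

View pics/push.png

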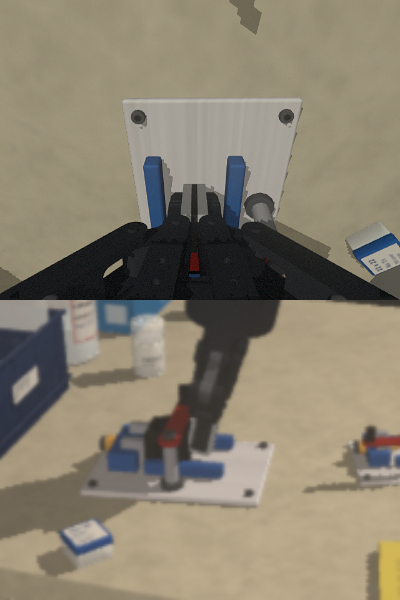

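The view shows the cube under the blade and the fingers behind it. The arm lags its command by about 5 mm under load, so I continue, watching the actual position for the stop and easing the vertical drag.

```bash
python3 - <<'E'
from push import *
o=tilt(14); F0=np.array([-.494,-.461,-.553])
x,z=-.0112,.017; log=[]
def st():
    s=env.sense(); f=s["contact_force"]-F0; return (M.T@(s["ee_pos"][:2]-J))[0],s["ee_pos"][2],-f@X,f[2]
for i in range(24):
    if st()[2]>27: break
    x+=.0004; z+=.0001 if st()[3]>6 else 0
    env.line_to(P(x,z),o,velocity=.015); env.sleep(.05)
    print(np.array([x,z,*st()]))
env.sleep(.5); print(np.array(st()),env.sense()["time_s"],env.sense()["q"])
E
```

```text
[-0.0108  0.0171 -0.0163  0.016  20.3638 15.3045]
[-0.0104  0.0172 -0.0163  0.016  21.4133 17.5778]
[-0.01    0.0173 -0.0163  0.016  21.9765 18.2961]
[-0.0096  0.0174 -0.0163  0.016  24.7319 18.9396]
[-0.0092  0.0175 -0.0162  0.016  23.8541 19.7466]
[-0.0088  0.0176 -0.0162  0.016  25.7651 20.3416]
[-0.0084  0.0177 -0.0162  0.016  26.4806 21.0554]
[-0.008   0.0178 -0.0162  0.016  27.7452 22.5118]
[-0.0162  0.016  28.6906 21.9819] 35.6583 [ 0.0851  0.589   1.8629  0.0329  0.4629 -1.6604]
```

The finger position has stalled at -16.2 mm, 12 mm past first contact with the plunger, while the force rose steeply from about 16 N to 28 N. That means the cube is on the stops, so I hand in.

```bash
python3 - <<'E'
from rig import env
print(env.sense()["contact_force"],env.hand_in())
E
```

```text
the job is handed in; nothing more can be done
[-28.63038891  -6.32587352  21.42893039] None
```

I handed the job in with the cube lens up against the steel stops under about 28 N of finger push and the turnbutton square across it; the hand-in gave no verdict, and I inferred the stop contact from finger position and force.

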